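Set up the screw feeder for the next carton

ROBOT

A 6-joint arm with a two-finger parallel gripper is mounted at the origin on the work surface. World frame = base frame: x ahead of the robot, y to its left, z up, the work surface at z = 0. Lengths are in m, angles in degrees, forces in N, time in s.
With the tool pointing down it reaches from about 0.35 to 0.85 m from the base axis. Payload 8.1 kg.
Tool frame: the origin (TCP) lies between the finger pads; the fingertips stand 17 mm ahead of it and the grasp point (between the pads) lies 2 mm behind it; z points along the fingers, y is the line along which they close (so a half turn about z gives the same grasp; the last joint's range is limited). The gripper opens to 93 mm and grips with 3 to 60 N. Pads are 15 mm wide; open, the fingers measure 128 mm over their backs; the gripper's body (75 mm by 188 mm) begins 65 mm behind the grasp point.
Start: joints at [59.507, 7.471, 85.268, -0, 87.261, -4.893], TCP at [0.259, 0.541, 0.236] pointing down, gripper open.
Joint ranges: [-169.43, 169.43], [-51.17, 129.36], [1.28, 143.12], [-76.62, 256.62], [0, 156.53], [-152.29, 152.29]. Speed limits (degrees/s): [136.94, 136.94, 159.86, 180, 180, 180].

INTERFACE

Orientations are given as [roll, pitch, yaw] about the fixed x, y, z axes, in that order (R = Rz(yaw) Ry(pitch) Rx(roll)).
In Python, from bench import env gives the robot as it stands.
- The arm moves only by the tool carry_out, never from a script. Its argument "rows" is a list of rows, each a list of 7 numbers: the finger opening in mm, from 0 to 93, then the shift along the tool's x, y, z in mm, then the turn, a rotation vector about the tool's x, y, z in rad. In form: [[jaw, x, y, z, wx, wy, wz], ...]. A call has 1 to 12 rows; each row shifts and turns the commanded pose from where the row before left it, along the tool's axes as they then stand; what a row does not reach is not made up. A row lasts 1/10 s, in which the tool goes at most 50 mm and 8.59 degrees, less where a joint would pass 70% of its speed; a pose out of reach is approached as far as the arm can. A call with a gripper value outside its range is refused whole. The fingers move at their own pace and stop on an object; "squeeze" is the grip in N (left out, the last holds). Time passes only in rows, so rows that do not move let the fingers close. It gives the time, the measured TCP pose, the force, the opening and the grip force at its end, in the units of the state.
- env.get_state(): the state, without advancing time (a new reading comes with each control period).
- env.grab_frame(name): name is "scene" or "top"; returns (picture, depth): 420x560x3 uint8, red, green, blue; 420x560 float32, m along the optical axis (not along the pixel's ray), 0 where there is no reading.
- env.camera_model(name): a dict with "mtx" (3x3 intrinsics, pixels), "k1" (the pictures are not rectified: a ray, as slopes to the right and down, at radius r is drawn at 1 + k1 r^2 times it, then the intrinsics apply), "pose" (4x4, takes a point from camera to world coordinates). Camera axes: x right, y down, z forward; pixel columns grow to the right and rows downward; lengths in m; the calibration is good to about 2 mm. A picture is of the moment at which its call begins. camera_model takes no time and is no camera call.
- env.hand_in(): hands the job in; it is judged then, once.
The state is a dict: "time": time; "joint_positions": joint angles; "dq": joint speeds; "joint_efforts": joint torques, N m; "eef_pos": TCP position; "tcp_rot": TCP orientation; "ft_force": force on the tool from outside, world axes, zero at the start; "moment": the same for the moment, N m; "width": opening from 0.0 (shut) to 1.0 (fully open); "gripper_force": force on a finger pad.
Only numpy, scipy, OpenCV 4.12 (cv2) and the standard library are available. Lean on these libraries where they do the work, as an engineer would, in place of code of your own. Each camera call takes 0.05 s, during which the arm holds its last target. There are 200 camera calls.

TASK

Get the screw feeder ready for its next batch: bring the empty open carton in between the guides under the feeder's tray until it sits squarely home against the stop plate, and turn the controller's step switch up, counting the clicks, until its pointer rests at step 5 (the fifth tick after the round Off dot), never turning it past that. Keep the carton upright on the bench and leave the tin, the sealed box and the tape roll where they stand.

Things in the scene. Friction and masses are not known exactly. Their poses are not given: they have to be found in the camera images.
- controller: Fixed grey desk console, 220 mm wide (its y), 210 mm deep (its x), 45 mm high at the front (-x, robot side) and 143 mm at the back, so its aluminium panel slopes 25 deg towards the robot. A big lever switch sits mid-panel, a rocker and a lamp near the front edge. Origin: centre of the underside.
- dial_centre (a point): Point where the switch's axis meets the panel plate; x axis up the slope, y to the left along the panel, z out of the panel along the axis. A black dial disc, 100 mm across, 8 mm high, lies on the panel; over it the grey lever on a round boss (40 mm across, top 45 mm above the plate). Seen from above the steps rise clockwise, 30 deg each: Off, then 1 to 7, over 210 deg, then a stop.
- pointer_tip (a point): Tip of the dial's pointer nose (10 mm wide, white line, top 7 mm above the plate), 77 mm from the axis. It starts at Off, step 1 or step 2 (rarely it hangs between two of these until the lever is touched). Let go, the dial sits in a detent with the pointer straight at a mark, the lever right above the pointer.
- lever_end (a point): End of the lever, 64 mm from the axis; bar 16 mm wide, 17 to 42 mm above the plate, tail 32 mm behind the axis. It drives the dial through a spring: pushed, it runs ahead of the pointer, ever harder (to about 10 N at 50 mm from the axis); some 45 to 55 deg from rest, then every 30 deg, the dial snaps on a step (a click) and the push falls to about 5 N. Let go, it swings back over the pointer.
- mark_0 (a point): Inner edge of the round black Off dot on the panel, 81 mm from the axis, 105 deg anticlockwise of straight up the slope.
- mark_5 (a point): Inner end of the fifth black tick, 81 mm from the axis: step 5, wanted; 45 deg clockwise of straight up the slope. When the dial rests at step 5 the pointer's tip is about 5 mm from it. The ticks grow longer from step 1 to 7.
- mark_6 (a point): Inner end of the sixth tick: step 6, one click too far.
- feeder: Fixed vibratory feeder along its y. Origin: on the bench, mid-face of its steel stop plate (104 mm wide, 51 mm high, facing -y). Guides, 4 to 34 mm high, run from it to y = -65 mm, inner faces at x = +-47 mm, then flare to +-64 mm at y = -107 mm. Its tray (underside 122 mm up, 96 mm wide) overhangs to y = -35 mm. Base, tray and a hopper (160 mm wide, to 275 mm high) lie behind, to y = 290 mm.
- carton: Loose empty open-topped cardboard carton, 80 mm (x) by 110 mm (y) by 70 mm high, walls 4 mm, about 150 g; origin: centre of its underside. It stands in front of the guides, one 80 mm side roughly facing the stop. Home: that side against the stop plate, its centre 55 mm from the plate (feeder x 0, y -55 mm).
- tin: Loose open tin of screws, 90 mm across, 55 mm high; origin: centre of its underside. Leave alone.
- sealed_box: Loose sealed cardboard box, 70 by 85 by 100 mm high; origin: centre of its underside. Leave alone.
- tape_roll: Loose roll of clear tape lying flat, 100 mm across, 48 mm high; origin: centre of its underside. Leave alone.
Mind the look-alikes: they are no part of the job. Leave any purple look-alike of the carton alone.

How it is judged (in metres and radians):
At the end, for the whole second after the job is handed in: the pointer rests at the fifth tick (tip within 8 mm of mark_5), and the carton stands flat on the bench between the guides against the stop plate (gap under 7 mm, within 10 mm of the middle, within 0.12 rad of square), upright and at rest (distance between pointer_tip and mark_5 below 0.008 m and y of carton in the frame of feeder above -0.062 m and x of carton in the frame of feeder between -0.01 and 0.01 m and angle between the y axis of carton and the y axis of feeder, either way round below 0.12 rad and angle between carton's own z axis and vertical below 0.1 rad and linear speed of carton below 0.01 m/s and height (world z) of carton below 0.01 m); the robot touches nothing.
It fails at once if the switch has been turned past step 5, to step 6 (distance between pointer_tip and mark_6 below 0.012 m).
It fails at once if the carton has been tipped over (angle between carton's own z axis and vertical above 0.5 rad).
It fails at once if a bystander (tin, sealed box or tape roll) has been shifted by more than 20 mm (distance of any of tin, sealed_box, tape_roll from where it was at the start of the episode above 0.02 m).
It also fails if it takes over 67 s, if anything falls off the work surface, if the arm or the gripper's body presses on something with over 40 N, if the wrist force passes 120 N, or if a joint passes its speed limit or range.

## Working session

There is one attempt and no reset: what is moved stays moved. The work goes in short steps, Python scripts to look and compute and a tool call to move; the robot and the scene stay as the last step left them, time stands still between calls to the robot, and variables do not carry over. Pictures are saved under pics/ and viewed, at most 10 in all, crops included, and the job is handed in when it is done.

Besides the shell and the picture viewer there is one more tool, called after "Emit:" as a command line: name --pt "numbers of a row" for each row, then --argument value for the rest. carry_out: Moves the arm, as the interface text tells. Its arguments: {"type":"object","properties":{"rows":{"type":"array","items":{"type":"array","items":{"type":"number"}}},"squeeze":{"type":"number"}},"required":["rows"]}

```bash
ls; mkdir -p pics
cat > h.py <<'E'
import numpy as np, cv2
from bench import env
def snap(n):
    a,d=env.grab_frame(n); np.savez(''+n,a=a,d=d); return a,d
def load(n):
    z=np.load(''+n+'.npz'); return z['a'],z['d']
def ray(n,u,v):
    c=env.camera_model(n); K=np.array(c['mtx'],float); T=np.array(c['pose'])
    p=cv2.undistortPoints(np.array([[[u,v]]],float),K,np.array([c['k1'],0,0,0,0.]))[0,0]
    return T[:3,3],T[:3,:3]@np.array([p[0],p[1],1.])
def plane(n,u,v,z):
    o,d=ray(n,u,v); return o+d*(z-o[2])/d[2]
def deep(n,u,v,D):
    o,d=ray(n,u,v); return o+d*D[int(round(v)),int(round(u))]
def cloud(n,D):
    c=env.camera_model(n); K=np.array(c['mtx'],float); T=np.array(c['pose'])
    vv,uu=np.mgrid[:D.shape[0],:D.shape[1]]
    p=cv2.undistortPoints(np.stack([uu,vv],-1).reshape(-1,1,2).astype(float),K,np.array([c['k1'],0,0,0,0.])).reshape(-1,2)
    P=np.c_[p,np.ones(len(p))]*D.reshape(-1,1)
    return (P@T[:3,:3].T+T[:3,3]).reshape(D.shape+(3,))
def two(n1,p1,n2,p2):
    o1,d1=ray(n1,*p1); o2,d2=ray(n2,*p2)
    s=np.linalg.lstsq(np.c_[d1,-d2],o2-o1,rcond=None)[0]
    a,b=o1+d1*s[0],o2+d2*s[1]; return (a+b)/2,np.linalg.norm(a-b)
E
python3 - <<'E'
from h import *
for n in("scene","top"):
    a,d=snap(n); cv2.imwrite(f'pics/{n}0.png',cv2.resize(a[:,:,::-1],(800,600)))
    c=env.camera_model(n); print(n,np.round(c['mtx'],1),c['k1'],np.round(c['pose'],3))
print(env.get_state())
E
```

```text
pics
scene [[497.7   0.  272.5]
 [  0.  497.7 209.6]
 [  0.    0.    1. ]] -0.16089151599767512 [[-0.094  0.58  -0.809  1.625]
 [ 0.996  0.052 -0.078  0.075]
 [-0.003 -0.813 -0.583  0.848]
 [ 0.     0.     0.     1.   ]]
top [[400.9   0.  280.9]
 [  0.  400.9 207. ]
 [  0.    0.    1. ]] -0.07717535146214083 [[ 0.062 -0.977  0.204  0.369]
 [-0.998 -0.06   0.015 -0.051]
 [-0.002 -0.204 -0.979  1.147]
 [ 0.     0.     0.     1.   ]]
{'time': 0.1, 'joint_positions': array([ 5.95063313e+01,  7.51248567e+00,  8.53242391e+01,  8.03651643e-04,
        8.72623360e+01, -4.89381959e+00]), 'dq': array([ 0.0108282 , -0.11337282, -0.17677243,  0.08528822, -0.07977749,
        0.03118339]), 'joint_efforts': array([ 1.27580752e-03, -5.61332273e+01, -4.93100488e+01,  7.72073376e-02,
        2.88315624e-02, -4.47305604e-05]), 'eef_pos': array([0.25897673, 0.54067432, 0.23466307]), 'tcp_rot': array([-1.79901369e+02, -9.25054960e-03,  1.54400104e+02]), 'ft_force': array([-0.02726084, -1.51411372, -0.82101864]), 'moment': array([-0.01918079,  0.01892666, -0.06484896]), 'gripper_force': 0.0, 'width': 0.998954392490817}
```

View pics/scene0.png

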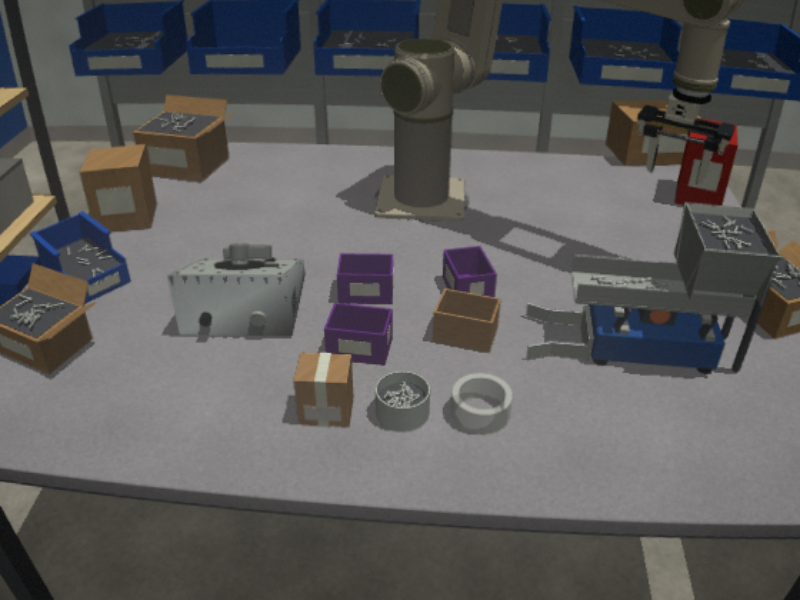

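View pics/top0.png

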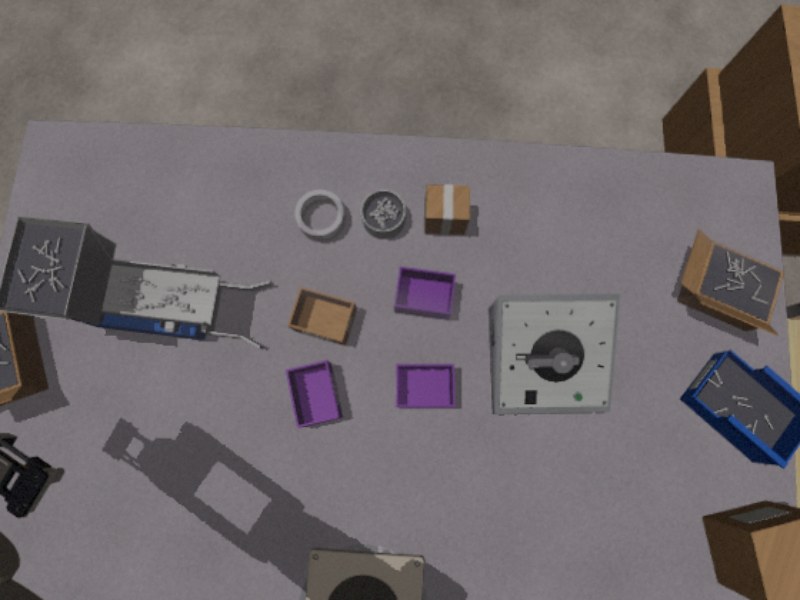

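The scene view shows the brown open carton at about (467,320) and the feeder at (640,300). The controller is at (240,290). In the top view the carton is at (322,315), the guides end at (268,285) and (265,345), and the dial is at (557,355) with its pointer going left to (517,357), near the Off dot at (512,367).

Things in the top view that could be taken for the carton are the three purple ones at (425,292), (425,387) and (315,394), the sealed box at (447,208), and the open box of screws at (735,280). I choose the brown empty one at (322,315).

Run:
```python
from h import *
a,d=load('top'); s,ds=load('scene')
c1=cv2.resize(a[180:300,135:265],(400,370),interpolation=cv2.INTER_CUBIC); c2=cv2.resize(a[200:295,340:440],(400,370),interpolation=cv2.INTER_CUBIC)
cv2.imwrite('pics/c0.png',np.hstack([c1,c2])[:,:,::-1])
def brown(im):
    h=cv2.cvtColor(im,cv2.COLOR_RGB2HSV); return cv2.inRange(h,(5,70,40),(22,255,255))
def best(m,box):
    x0,y0,x1,y1=box; k=np.zeros_like(m); k[y0:y1,x0:x1]=m[y0:y1,x0:x1]
    c=max(cv2.findContours(k,0,2)[0],key=cv2.contourArea); return c
ct=best(brown(a),(190,190,255,250)); 
C=cloud('top',d); S=cloud('scene',ds)
# carton from depth clouds, both cams
for n,P,c in(('top',C,ct),('scene',S,best(brown(s),(295,195,360,250)))):
    k=np.zeros(P.shape[:2],np.uint8); cv2.drawContours(k,[c],-1,1,-1); p=P[k>0]; 
    r=p[(p[:,2]>.055)&(p[:,2]<.085)]; R=cv2.minAreaRect((r[:,:2]*1000).astype(np.float32))
    print(n,cv2.minAreaRect(c),'rim z',np.percentile(r[:,2],[10,50,90]).round(4),len(r),R)
    print(np.round(cv2.boxPoints(R)))
q=cv2.boxPoints(cv2.minAreaRect(ct)); 
# panel plane
reg=C[212:285,352:425].reshape(-1,3); reg=reg[reg[:,2]>.03]
A=np.c_[reg[:,:2],np.ones(len(reg))]; w=np.ones(len(reg),bool)
for i in range(15):
    f=np.linalg.lstsq(A[w],reg[w,2],rcond=None)[0]; w=abs(A@f-reg[:,2])<(.02/(i+1)+.002)
nn=np.r_[-f[:2],1]; nn/=np.linalg.norm(nn); print('panel',f,nn,np.degrees(np.arccos(nn[2])),np.degrees(np.arctan2(nn[1],nn[0])),w.mean())
print('panel x,y range',reg[w].min(0),reg[w].max(0))
np.save('panel.npy',f)
# things near feeder
F=C[180:260,130:200].reshape(-1,3)
for lo,hi in((.025,.042),(.045,.056),(.1,.16)):
    g=F[(F[:,2]>lo)&(F[:,2]<hi)]; print(lo,len(g),g.min(0).round(3) if len(g) else'',g.max(0).round(3) if len(g) else'')
```

```text
top ((224.84906005859375, 220.52830505371094), (42.032325744628906, 30.21932029724121), 15.945395469665527) rim z [0.0595 0.0686 0.0717] 279 ((549.88037109375, 117.29911041259766), (109.22328186035156, 77.76110076904297), 77.13087463378906)
[[500.  73.]
 [576.  55.]
 [600. 162.]
 [524. 179.]]
scene ((325.4040222167969, 223.52798461914062), (44.453033447265625, 38.46037292480469), 10.30484676361084) rim z [0.0569 0.0652 0.0708] 512 ((550.130615234375, 117.37016296386719), (111.139892578125, 87.81012725830078), 77.2109146118164)
[[495.  73.]
 [581.  53.]
 [605. 162.]
 [520. 181.]]
panel [ 0.46273206  0.03280679 -0.12384547] [-0.41976498 -0.02976051  0.90714479] 24.886282149200284 -175.9446284285908 0.7061362356914993
panel x,y range [ 0.39747822 -0.43658321  0.04891178] [ 0.59004706 -0.22003534  0.13934474]
0.025 189 [0.482 0.23  0.025] [0.614 0.386 0.041]
0.045 30 [0.491 0.341 0.045] [0.515 0.379 0.056]
0.1 761 [0.506 0.302 0.114] [0.617 0.373 0.16 ]
```

View pics/c0.png

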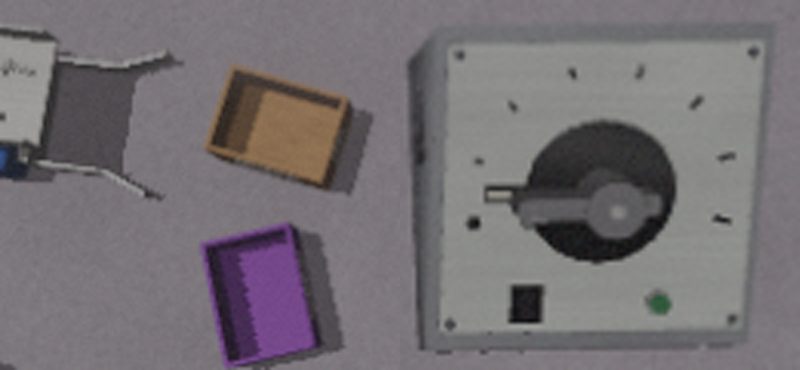

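The crop shows the brown empty carton at crop (278,125), which confirms the choice. It also shows the guides at (60-180,60) and (40-160,165). The pointer at (487,194) hangs between the Off dot (474,222) and tick 1 (479,161).

Run:
```python
from h import *
from scipy.optimize import least_squares
a,d=load('top'); s,ds=load('scene'); f=np.load('panel.npy')
up=lambda x,y:(340+(x-400)/4-.375,200+y/3.895-.37)
def pp(n,u,v,off=0):
    o,r=ray(n,u,v); nn=np.r_[-f[:2],1]; L=np.linalg.norm(nn); t=(f[2]+off*L-nn@o)/(nn@r); return o+r*t
nn=np.r_[-f[:2],1]; nn/=np.linalg.norm(nn)
# tick blobs on panel
g=cv2.cvtColor(a,cv2.COLOR_RGB2GRAY); bg=cv2.medianBlur(g,15)
m=((bg.astype(int)-g)>18).astype(np.uint8)
n,l,st,ce=cv2.connectedComponentsWithStats(m[205:280,345:430])
w=345,205
pts=[]
for i in range(1,n):
    p=pp('top',ce[i][0]+w[0],ce[i][1]+w[1]); print(st[i][4],(ce[i]+w).round(1),p.round(4)); pts.append(p)
# feeder: guide points
C=cloud('top',d); S=cloud('scene',ds)
hand=[(474,222),(479,161),(513,107),(573,74),(641,72),(697,102),(727,157),(722,219)]
# panel axes: x up slope = proj of world dir
H=np.array([pp('top',*up(*h)) for h in hand]); print('hand marks',H.round(4))
ang=np.radians(105-30*np.arange(8)) # anticlockwise from up
az=np.arctan2(-nn[1],-nn[0]) ; ex=np.array([np.cos(az),np.sin(az),0]); ex-=nn*(ex@nn); ex/=np.linalg.norm(ex); ey=np.cross(nn,ex)
rr=np.r_[84,84,84+np.arange(6)*.8]*1e-3
def res(q):
    c=q[:2]; th=ang+q[2]; X=(H-H.mean(0))@np.c_[ex,ey]
    return (c+(rr+q[3])[:,None]*np.c_[np.cos(th),np.sin(th)]-X).ravel()
q=least_squares(res,[0,0,0,0]).x; c=H.mean(0)+ex*q[0]+ey*q[1]
print('dial',c.round(4),'yaw',np.degrees(az),'extra rot',np.degrees(q[2]),q[3],'res',np.abs(res(q)).max())
P=pp('top',*up(487,194),.007); v=P-c; print('ptr ang (acw from up)',np.degrees(np.arctan2(v@ey,v@ex)-q[2]),np.hypot(v@ey,v@ex))
np.savez('dial',c=c,ex=ex,ey=ey,nn=nn,rot=q[2])
for nme,P in(('top',C),('scene',S)):
    X=P.reshape(-1,3); k=(X[:,2]>.028)&(X[:,2]<.042)&(X[:,1]>.21)&(X[:,1]<.33)&(X[:,0]>.45)&(X[:,0]<.66); X=X[k]
    for side in(0,1):
        Y=X[(X[:,0]>.55)==side]
        for b in np.arange(.21,.33,.015):
            Z=Y[(Y[:,1]>b)&(Y[:,1]<b+.015)]
            if len(Z)>2: print(nme,side,b.round(3),len(Z),np.percentile(Z[:,0],[5,50,95]).round(4),Z[:,1].min().round(4))
    # tray
    X=P.reshape(-1,3); k=(X[:,2]>.11)&(X[:,2]<.17)&(X[:,1]>.27)&(X[:,1]<.45)&(X[:,0]>.45)&(X[:,0]<.66); X=X[k]; R=cv2.minAreaRect((X[:,:2]*1000).astype(np.float32)); print('tray',len(X),R,np.percentile(X[:,1],[0,1]),np.round(cv2.boxPoints(R)))
```

```text
137 [345.5 244.8] [ 0.4968 -0.2115  0.0991]
5 [428. 213.] [ 0.5878 -0.4188  0.1344]
4 [354.8 214. ] [ 0.5736 -0.2275  0.1341]
8 [399.5 218. ] [ 0.5711 -0.3454  0.1291]
7 [382.6 218.3] [ 0.5677 -0.3011  0.129 ]
11 [413.5 225.8] [ 0.5544 -0.3852  0.1201]
7 [368. 227.] [ 0.5443 -0.2656  0.1193]
6 [389.3 231. ] [ 0.5379 -0.3229  0.1144]
22 [377.4 236.7] [ 0.522  -0.2931  0.1081]
4 [385.5 231.5] [ 0.536  -0.3129  0.1139]
273 [393.7 256.2] [ 0.4758 -0.343   0.0851]
6 [359.2 241.2] [ 0.508  -0.2464  0.1031]
10 [421.1 239.7] [ 0.5214 -0.4106  0.1039]
64 [368.3 248.9] [ 0.4901 -0.2729  0.094 ]
2 [382.5 247. ] [ 0.4971 -0.31    0.096 ]
13 [357.8 256.5] [ 0.4693 -0.2473  0.0852]
4 [370.5 257. ] [ 0.4701 -0.2811  0.0845]
11 [420. 256.] [ 0.4802 -0.414   0.0848]
63 [371. 276.] [ 0.4214 -0.2885  0.0617]
33 [404.  276.9] [ 0.4239 -0.3785  0.0599]
hand marks [[ 0.4691 -0.2481  0.0851]
 [ 0.5085 -0.2469  0.1034]
 [ 0.544  -0.2653  0.1192]
 [ 0.567  -0.302   0.1286]
 [ 0.5709 -0.3464  0.129 ]
 [ 0.5544 -0.3861  0.12  ]
 [ 0.5208 -0.4114  0.1037]
 [ 0.4806 -0.4143  0.0849]]
dial [ 0.4946 -0.3287  0.094
[... 1058 characters left out ...]
2556
scene 0 0.27 15 [0.4989 0.503  0.5071] 0.2719
scene 0 0.285 17 [0.4987 0.5031 0.5056] 0.2857
scene 0 0.3 13 [0.4977 0.505  0.5094] 0.302
scene 0 0.315 15 [0.503  0.5062 0.5093] 0.3155
scene 1 0.225 14 [0.6091 0.6151 0.6183] 0.2287
scene 1 0.24 16 [0.6063 0.6123 0.6141] 0.2413
scene 1 0.255 17 [0.6005 0.606  0.6095] 0.255
scene 1 0.27 18 [0.5991 0.602  0.6053] 0.2712
scene 1 0.285 15 [0.5978 0.6037 0.6076] 0.286
scene 1 0.3 16 [0.5996 0.6039 0.6073] 0.3004
scene 1 0.315 11 [0.6027 0.6047 0.6087] 0.3165
tray 2012 ((561.3592529296875, 377.7247314453125), (148.22816467285156, 119.49303436279297), 87.08171081542969) [0.30132741 0.30472696] [[498. 307.]
 [617. 301.]
 [625. 449.]
 [505. 455.]]
```

Run:
```python
from h import *
for n in('top','scene'):
    a,d=load(n); h=cv2.cvtColor(a,cv2.COLOR_RGB2HSV); m=cv2.inRange(h,(130,70,30),(160,255,255))
    P=cloud(n,d)
    for c in cv2.findContours(m,0,2)[0]:
        if cv2.contourArea(c)<200: continue
        k=np.zeros(m.shape,np.uint8); cv2.drawContours(k,[c],-1,1,-1); p=P[k>0]; p=p[(p[:,2]>.05)&(p[:,2]<.085)]
        print(n,np.round(cv2.boxPoints(cv2.minAreaRect((p[:,:2]*1000).astype(np.float32)))).tolist())
# carton rim corners by two views (rays)
a,d=load('top');print('rim corner two-view')
```

```text
top [[385.0, -38.0], [392.0, -145.0], [469.0, -141.0], [462.0, -33.0]]
top [[334.0, 142.0], [358.0, 64.0], [464.0, 97.0], [440.0, 175.0]]
top [[563.0, -130.0], [643.0, -137.0], [652.0, -28.0], [572.0, -21.0]]
scene [[379.0, -29.0], [383.0, -147.0], [662.0, -136.0], [657.0, -19.0]]
scene [[331.0, 142.0], [355.0, 64.0], [468.0, 99.0], [445.0, 177.0]]
rim corner two-view
```

Emit:
carry_out --pt "93 0 0 -30 0 0 0" --pt "93 -40.5 -23.3 0 0 0 0" --pt "93 -40.5 -23.3 0 0 0 0" --pt "93 -40.5 -23.3 0 0 0 0" --pt "93 -40.5 -23.3 0 0 0 0" --pt "93 -40.5 -23.3 0 0 0 0" --pt "93 -40.5 -23.3 0 0 0 0" --pt "93 -40.5 -23.3 0 0 0 0" --pt "93 -40.5 -23.3 0 0 0 0" --pt "93 -40.5 -23.3 0 0 0 0" --pt "93 -40.5 -23.3 0 0 0 0" --pt "93 -40.5 -23.3 0 0 0 0"

```text
time: 1.3
eef_pos: [0.5508, 0.1156, 0.2653]
tcp_rot: [-180.0, -0.0, 154.4]
ft_force: [-0.2, 0.5, 0.6]
width: 1.0
gripper_force: 0.0
```

Emit:
carry_out --pt "93 0 0 0 0 0 0.1499" --pt "93 0 0 0 0 0 0.1499" --pt "93 0 0 0 0 0 0.1499" --pt "93 0 0 0 0 0 0.1499" --pt "93 0 0 0 0 0 0.1499" --pt "93 0 0 0 0 0 0.1499" --pt "93 0 0 0 0 0 0.1499" --pt "93 0 0 0 0 0 0.1499" --pt "93 0 0 0 0 0 0.1499" --pt "93 0 0 0 0 0 0"

```text
time: 2.3
eef_pos: [0.55, 0.1175, 0.2651]
tcp_rot: [-180.0, 0.0, 77.0]
ft_force: [0.1, -0.3, 0.1]
width: 0.999
gripper_force: 0.0
```

The carton is 31-35 mm clear of the nearest purple one, at (0.466, 0.098), so there is room for the finger. I'll take it 32 mm behind its centre, fingertips above guide height.

Emit:
carry_out --pt "93 -32 0 30 0 0 0" --pt "93 0 0 45 0 0 0" --pt "93 0 0 45 0 0 0" --pt "93 0 0 44 0 0 0" --pt "93 0 0 20 0 0 0" --pt "93 0 0 20 0 0 0" --pt "93 0 0 0 0 0 0"

```text
time: 3.0
eef_pos: [0.5401, 0.086, 0.058]
tcp_rot: [-179.6, 0.1, 77.3]
ft_force: [0.0, -0.4, 0.0]
width: 1.001
gripper_force: 0.0
```

Emit:
carry_out --pt "70 0 0 0 0 0 0" --pt "70 0 0 0 0 0 0" --pt "70 0 0 0 0 0 0" --pt "70 0 0 0 0 0 0" --pt "70 0 0 0 0 0 0" --squeeze 6

```text
time: 3.5
eef_pos: [0.5443, 0.0864, 0.0633]
tcp_rot: [179.9, -0.0, 77.1]
ft_force: [-1.2, -0.3, 6.1]
width: 0.861
gripper_force: 6.0
```

Emit:
carry_out --pt "70 0 0 0 0 0 -0.062" --pt "70 0 0 0 0 0 -0.062" --pt "70 0 0 0 0 0 -0.062" --pt "70 20 0 0 0 0 0" --pt "70 20 0 0 0 0 0" --pt "70 20 0 0 0 0 0" --pt "70 20 0 0 0 0 0" --pt "70 20 0 0 0 0 0" --pt "70 20 0 0 0 0 0" --pt "70 10 0 0 0 0 0" --pt "70 0 0 0 0 0 0"

```text
time: 4.6
eef_pos: [0.5492, 0.2181, 0.0631]
tcp_rot: [179.9, -0.1, 87.9]
ft_force: [0.4, 2.3, 6.9]
width: 0.858
gripper_force: 6.0
```

Run:
```python
from h import *
t,_=snap('top'); s,_=snap('scene')
c1=cv2.resize(t[170:270,130:230],(400,400),interpolation=2); c2=cv2.resize(s[165:265,355:455],(400,400),interpolation=2)
cv2.imwrite('pics/c1.png',np.hstack([c1,c2])[:,:,::-1]); x=env.get_state(); print(x['eef_pos'],x['tcp_rot'],x['ft_force'])
```

```text
[0.54925563 0.21743129 0.06313057] [ 1.79855254e+02 -1.03768889e-01  8.78205050e+01] [0.07343366 3.80718779 5.9687986 ]
```

View pics/c1.png

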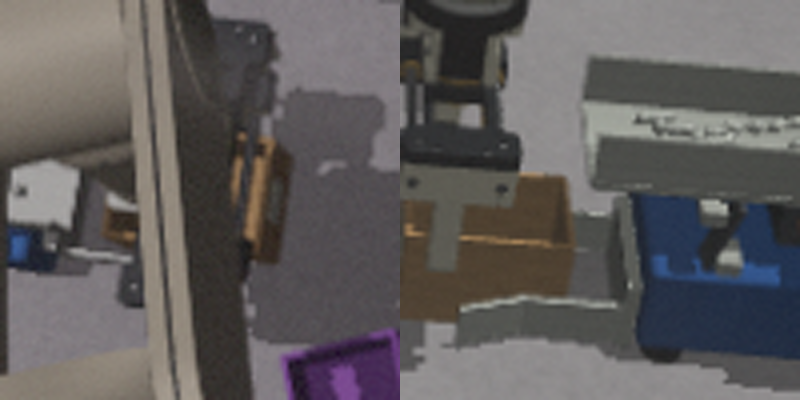

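The carton sits square between the guides: its front is at crop (573,250) and the stop plate at (625,250), a gap of roughly 35 mm. I'll move on slowly, watching the force.

Emit:
carry_out --pt "70 10 0 -1.5 0 0 0" --pt "70 10 0 0 0 0 0" --pt "70 6 0 0 0 0 0" --pt "70 0 0 0 0 0 0"

```text
time: 5.1
eef_pos: [0.5492, 0.2434, 0.0632]
tcp_rot: [180.0, -0.0, 87.8]
ft_force: [0.3, 2.0, 0.8]
width: 0.862
gripper_force: 6.0
```

Emit:
carry_out --pt "70 3 0 0 0 0 0" --pt "70 0 0 0 0 0 0"

```text
time: 5.3
eef_pos: [0.5493, 0.2454, 0.0631]
tcp_rot: [-180.0, -0.0, 87.8]
ft_force: [-0.8, 1.2, 0.9]
width: 0.857
gripper_force: 6.0
```

Emit:
carry_out --pt "70 3 0 0 0 0 0" --pt "70 0 0 0 0 0 0"

```text
time: 5.5
eef_pos: [0.5495, 0.2483, 0.0631]
tcp_rot: [180.0, -0.0, 87.7]
ft_force: [0.8, 0.1, 1.9]
width: 0.859
gripper_force: 6.0
```

Emit:
carry_out --pt "70 2 0 0 0 0 0" --pt "70 0 0 0 0 0 0"

```text
time: 5.7
eef_pos: [0.5495, 0.2503, 0.0631]
tcp_rot: [180.0, -0.0, 87.8]
ft_force: [0.3, 1.0, 0.9]
width: 0.859
gripper_force: 6.0
```

Emit:
carry_out --pt "70 1.5 1.5 0 0 0 0" --pt "70 0 0 0 0 0 0"

```text
time: 5.9
eef_pos: [0.5511, 0.2518, 0.0631]
tcp_rot: [-180.0, -0.0, 87.8]
ft_force: [0.9, -0.0, 0.5]
width: 0.864
gripper_force: 6.0
```

Emit:
carry_out --pt "70 2 0 0 0 0 0" --pt "70 0 0 0 0 0 0"

```text
time: 6.1
eef_pos: [0.5511, 0.2536, 0.063]
tcp_rot: [-180.0, 0.0, 87.8]
ft_force: [-0.1, -0.8, 1.2]
width: 0.859
gripper_force: 6.0
```

Emit:
carry_out --pt "70 2 0 0 0 0 0" --pt "70 0 0 0 0 0 0"

```text
time: 6.3
eef_pos: [0.5507, 0.2548, 0.0628]
tcp_rot: [-179.9, 0.1, 87.8]
ft_force: [-2.9, -4.6, 3.2]
width: 0.862
gripper_force: 6.0
```

Emit:
carry_out --pt "70 1.5 0 0 0 0 0" --pt "70 0 0 0 0 0 0"

```text
time: 6.5
eef_pos: [0.5505, 0.256, 0.0627]
tcp_rot: [-179.9, 0.1, 87.8]
ft_force: [-3.5, -6.2, 3.3]
width: 0.862
gripper_force: 6.0
```

Emit:
carry_out --pt "93 0 0 0 0 0 0" --pt "93 0 0 0 0 0 0" --pt "93 0 0 0 0 0 0" --pt "93 0 0 0 0 0 0" --pt "93 0 0 -20 0 0 0" --pt "93 -30 0 -30 0 0 0" --pt "93 -30 0 -40 0 0 0" --pt "93 -30 0 -40 0 0 0" --pt "93 -30 0 -40 0 0 0" --pt "93 -40 0 -20 0 0 0" --pt "93 -40 0 0 0 0 0" --pt "93 0 0 0 0 0 0"

```text
time: 7.7
eef_pos: [0.5441, 0.0532, 0.2547]
tcp_rot: [179.8, 0.1, 87.5]
ft_force: [1.3, 0.5, -0.2]
width: 1.006
gripper_force: 0.0
```

Run:
```python
from h import *
t,d=snap('top'); s,ds=snap('scene')
c1=cv2.resize(t[170:270,130:230],(400,400),interpolation=2); c2=cv2.resize(s[165:265,355:455],(400,400),interpolation=2)
cv2.imwrite('pics/c2.png',np.hstack([c1,c2])[:,:,::-1]); x=env.get_state(); print(x['eef_pos'],x['tcp_rot'],x['joint_positions'])
for n,a,D in(('top',t,d),('scene',s,ds)):
    m=cv2.inRange(cv2.cvtColor(a,cv2.COLOR_RGB2HSV),(5,70,40),(22,255,255)); P=cloud(n,D)
    k=(m>0)&(P[...,2]>.055)&(P[...,2]<.085)&(P[...,1]>.2)&(P[...,1]<.36)&(P[...,0]>.48)&(P[...,0]<.63); p=P[k]; R=cv2.minAreaRect((p[:,:2]*1000).astype(np.float32)); print(n,len(p),R,cv2.boxPoints(R).round())
```

```text
[0.54349643 0.05666167 0.25319074] [ 1.79984585e+02 -2.53137677e-02  8.76393997e+01] [ 5.59251265e-01 -1.24684844e+00  9.24768360e+01  2.45014783e-02
  8.87533281e+01  2.91932548e+00]
top 24 ((549.845703125, 229.8922882080078), (2.328437089920044, 70.7795181274414), 87.45024871826172) [[514. 230.]
 [585. 227.]
 [585. 229.]
 [515. 233.]]
scene 479 ((552.0977783203125, 284.3885803222656), (110.60584259033203, 86.87086486816406), 87.14137268066406) [[506. 231.]
 [593. 227.]
 [598. 337.]
 [511. 342.]]
```

View pics/c2.png

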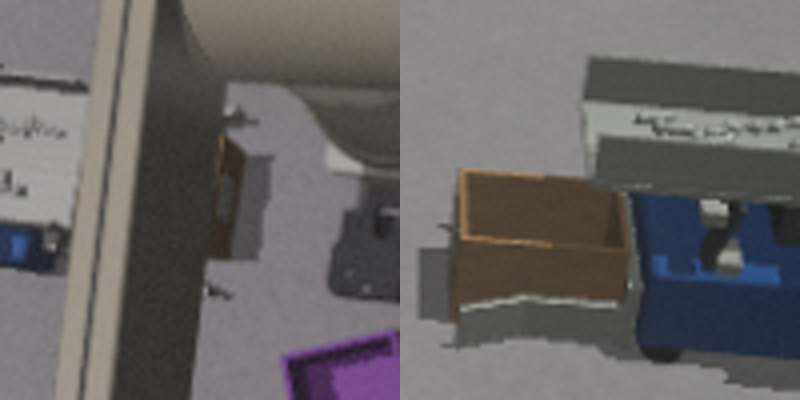

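The carton is home: its front wall touches the plate at crop (632,250), it is square between the guides, and its measured centre is (0.552, 0.284). Next is the dial.

```bash
cat > g.py <<'E'
from h import *
from scipy.spatial.transform import Rotation as Ro
D=np.load('dial.npz'); c,nn,q=D['c'],D['nn'],float(D['rot'])
ex=np.cos(q)*D['ex']+np.sin(q)*D['ey']; ey=np.cross(nn,ex)
def goal(a,r=.05,h=.03):   # lever angle a (deg anticlockwise from up), tool x outward
    t=np.radians(a); u=np.cos(t)*ex+np.sin(t)*ey
    return c+nn*h+u*r, np.c_[u,np.cross(-nn,u),-nn]
def delta(a,r=.05,h=.03):
    s=env.get_state(); R=Ro.from_euler('xyz',s['tcp_rot'],degrees=True).as_matrix()
    p,G=goal(a,r,h); rv=Ro.from_matrix(R.T@G).as_rotvec()
    print('t',round(s['time'],2),'shift tool mm',(R.T@(p-s['eef_pos'])*1000).round(1),'rotvec',rv.round(4),np.degrees(np.linalg.norm(rv)).round(1),'pos',p.round(4),'j',s['joint_positions'].round(1),'F',s['ft_force'].round(1))
def inframe():
    s=env.get_state(); R=Ro.from_euler('xyz',s['tcp_rot'],degrees=True).as_matrix(); v=s['eef_pos']-c
    x=R[:,0]; F=s['ft_force']; t=np.arctan2(v@ey,v@ex); T=-np.sin(t)*ex+np.cos(t)*ey
    print('t',round(s['time'],2),'ang',np.degrees(t).round(1),'tool ang',np.degrees(np.arctan2(x@ey,x@ex)).round(1),'r',np.hypot(v@ex,v@ey).round(4),'h',(v@nn).round(4),'Ftan',(F@T).round(2),'j',s['joint_positions'].round(0))
def pp(n,u,v,off=0):
    o,r=ray(n,u,v); p0=c+nn*off; return o+r*(nn@(p0-o))/(nn@r)
def ang(n,u,v,off):
    w=pp(n,u,v,off)-c; return np.degrees(np.arctan2(w@ey,w@ex)).round(1),np.hypot(w@ey,w@ex).round(4)
E
python3 - <<'E'
from g import *
up=lambda x,y:(340+(x-400)/4-.375,200+y/3.895-.37)
print('lever',ang('top',*up(523,211),.042),'boss',ang('top',*up(619,212),.045),'ptr',ang('top',*up(487,194),.007))
delta(90,h=.13)
E
```

```text
lever (np.float64(89.2), np.float64(0.0598)) boss (np.float64(-65.2), np.float64(0.001)) ptr (np.float64(89.6), np.float64(0.0758))
t 7.8 shift tool mm [-343.5  -92.9   40.8] rotvec [-0.4336  0.0243 -0.1086] 25.6 pos [ 0.4366 -0.2827  0.2122] j [ 0.6 -1.2 92.5  0.  88.8  2.9] F [-0.4  0.3  0.5]
```

Emit:
carry_out --pt "40 -43 -11.6 5.1 0 0 0" --pt "40 -43 -11.6 5.1 0 0 0" --pt "40 -43 -11.6 5.1 0 0 0" --pt "40 -43 -11.6 5.1 0 0 0" --pt "40 -43 -11.6 5.1 0 0 0" --pt "40 -43 -11.6 5.1 0 0 0" --pt "40 -43 -11.6 5.1 0 0 0" --pt "40 -43 -11.6 5.1 0 0 0" --pt "40 0 0 0 -0.1084 0.0061 -0.0272" --pt "40 0 0 0 -0.1084 0.0061 -0.0272" --pt "40 0 0 0 -0.1084 0.0061 -0.0272" --pt "40 0 0 0 -0.1084 0.0061 -0.0272"

```text
time: 9.0
eef_pos: [0.4383, -0.2819, 0.2124]
tcp_rot: [154.9, 0.0, 94.2]
ft_force: [-0.8, 0.2, 0.2]
width: 0.43
gripper_force: 0.0
```

Emit:
carry_out --pt "40 0 0 0 0 0 0" --pt "40 0 0 0 0 0 0"

```text
time: 9.2
eef_pos: [0.4371, -0.2824, 0.212]
tcp_rot: [155.3, -0.1, 94.0]
ft_force: [1.4, 0.0, 1.1]
width: 0.432
gripper_force: 0.0
```

Run:
```python
from g import *
delta(90,h=.13); inframe()
t,d=snap('top'); s,ds=snap('scene')
c1=cv2.resize(t[190:290,340:440],(400,400),interpolation=2); c2=cv2.resize(s[140:240,115:215],(400,400),interpolation=2)
cv2.imwrite('pics/c3.png',np.hstack([c1,c2])[:,:,::-1])
```

```text
t 9.2 shift tool mm [-0.2 -0.4 -0.4] rotvec [-0.0027 -0.0012  0.0004] 0.2 pos [ 0.4366 -0.2827  0.2122] j [-52.8 -21.7 117.9  21.8  71.  -61.7] F [1.4 0.  1.1]
t 9.2 ang 89.6 tool ang 90.0 r 0.0502 h 0.1296 Ftan -1.72 j [-53. -22. 118.  22.  71. -62.]
```

View pics/c3.png

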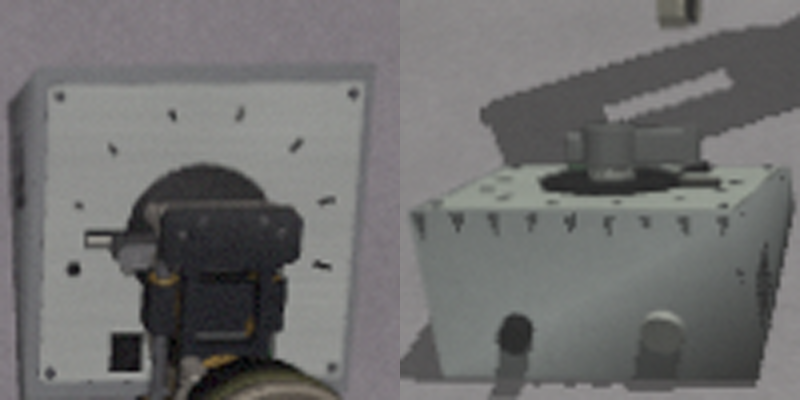

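The panel is clear of obstructions. The tool (top crop centre about (215,240)) is lined up along the lever above it, and the pointer at crop (88,238) still hangs between Off and tick 1. I'll straddle the lever.

Emit:
carry_out --pt "40 0 0 30 0 0 0" --pt "40 0 0 30 0 0 0" --pt "40 0 0 20 0 0 0" --pt "40 0 0 20 0 0 0" --pt "40 0 0 0 0 0 0"

```text
time: 9.8
eef_pos: [0.4796, -0.2776, 0.1189]
tcp_rot: [155.4, -0.2, 94.3]
ft_force: [-0.5, 0.3, -0.6]
width: 0.425
gripper_force: 0.0
```

Emit:
carry_out --pt "26 0 0 0 0 0 0" --pt "26 0 0 0 0 0 0" --pt "26 0 0 0 0 0 0"

```text
time: 10.1
eef_pos: [0.4798, -0.2805, 0.1232]
tcp_rot: [155.1, 0.1, 94.1]
ft_force: [0.7, -0.1, 0.0]
width: 0.29
gripper_force: 0.0
```

Run:
```python
from g import *
inframe(); s=env.get_state(); print(s['width'],s['ft_force'])
```

```text
t 10.1 ang 87.9 tool ang 90.2 r 0.0491 h 0.0311 Ftan -0.67 j [-48. -11. 119.  23.  58. -62.]
0.2900947522215366 [ 0.73930533 -0.11102419  0.00788352]
```

Emit:
carry_out --pt "26 -0.27 5.23 0 0 0 0.1047" --pt "26 -0.27 5.23 0 0 0 0.1047" --pt "26 -0.27 5.23 0 0 0 0.1047" --pt "26 -0.27 5.23 0 0 0 0.1047" --pt "26 -0.27 5.23 0 0 0 0.1047" --pt "26 -0.27 5.23 0 0 0 0.1047" --pt "26 0 0 0 0 0 0"

```text
time: 10.8
eef_pos: [0.5063, -0.2878, 0.1346]
tcp_rot: [159.5, -14.3, 60.6]
ft_force: [-4.9, 1.3, -0.3]
width: 0.281
gripper_force: 2.0
```

Run:
```python
from g import *
inframe()
```

```text
t 10.8 ang 53.0 tool ang 54.0 r 0.05 h 0.0305 Ftan 4.56 j [-46.  -8. 115.  22.  58. -24.]
```

Emit:
carry_out --pt "26 -0.27 5.23 0 0 0 0.1047" --pt "26 -0.27 5.23 0 0 0 0.1047" --pt "26 -0.27 5.23 0 0 0 0.1047" --pt "26 -0.27 5.23 0 0 0 0.1047" --pt "26 -0.27 5.23 0 0 0 0.1047" --pt "26 -0.27 5.23 0 0 0 0.1047" --pt "26 0 0 0 0 0 0"

```text
time: 11.5
eef_pos: [0.5237, -0.3097, 0.1409]
tcp_rot: [172.1, -23.5, 23.8]
ft_force: [-8.7, 8.8, 4.6]
width: 0.28
gripper_force: 5.1
```

Run:
```python
from g import *
inframe(); delta(18)
t,d=snap('top'); s,ds=snap('scene')
c1=cv2.resize(t[190:290,340:440],(400,400),interpolation=2); c2=cv2.resize(s[140:240,115:215],(400,400),interpolation=2)
cv2.imwrite('pics/c4.png',np.hstack([c1,c2])[:,:,::-1])
```

```text
t 11.5 ang 19.8 tool ang 18.1 r 0.0501 h 0.0296 Ftan 10.63 j [-47.  -3. 110.  22.  59.  12.]
t 11.5 shift tool mm [-0.1  1.6 -0.4] rotvec [-0.0051  0.0011  0.0019] 0.3 pos [ 0.524  -0.3112  0.1415] j [-46.7  -3.4 110.1  22.4  59.3  12. ] F [-8.7  8.8  4.6]
```

View pics/c4.png

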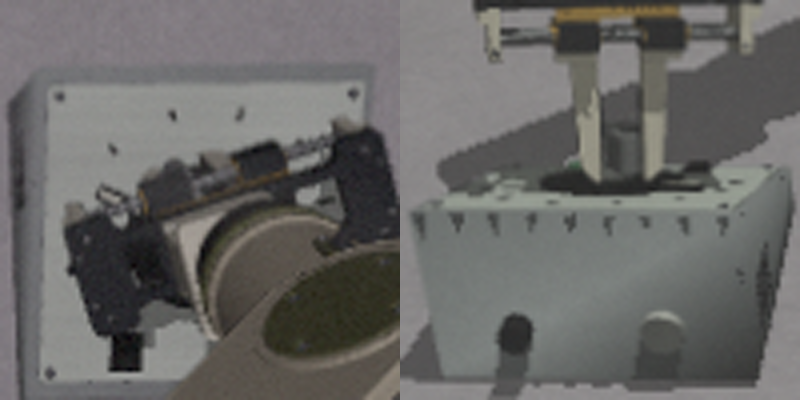

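The fingers straddle the lever (scene crop (625,150)), and the pointer nose shows near crop (110,205) by tick 1. The force is 10.6 N, so the next click is close. I'll go on in smaller steps and count.

Emit:
carry_out --pt "26 -0.27 5.23 0 0 0 0.1047" --pt "26 -0.27 5.23 0 0 0 0.1047" --pt "26 0 0 0 0 0 0"

```text
time: 11.9
eef_pos: [0.5269, -0.3199, 0.1421]
tcp_rot: [177.4, -24.7, 10.7]
ft_force: [-2.9, 6.2, 1.2]
width: 0.279
gripper_force: 3.7
```

```bash
python3 -c "
from g import *
inframe()"
```

```text
t 11.9 ang 7.5 tool ang 6.1 r 0.0503 h 0.0296 Ftan 6.59 j [-47.  -2. 109.  23.  59.  23.]
```

Emit:
carry_out --pt "26 -0.27 5.23 0 0 0 0.1047" --pt "26 -0.27 5.23 0 0 0 0.1047" --pt "26 0 0 0 0 0 0"

```text
time: 12.2
eef_pos: [0.5279, -0.3299, 0.1422]
tcp_rot: [-177.0, -24.7, -2.5]
ft_force: [-2.4, 9.4, 0.9]
width: 0.28
gripper_force: 4.7
```

```bash
python3 -c "
from g import *
inframe()"
```

```text
t 12.2 ang -4.0 tool ang -5.9 r 0.0504 h 0.0296 Ftan 9.39 j [-48.  -1. 108.  23.  60.  35.]
```

Emit:
carry_out --pt "26 -0.27 5.23 0 0 0 0.1047" --pt "26 -0.27 5.23 0 0 0 0.1047" --pt "26 0 0 0 0 0 0"

```text
time: 12.5
eef_pos: [0.5271, -0.3398, 0.1415]
tcp_rot: [-171.6, -23.5, -15.6]
ft_force: [1.4, 11.2, 2.3]
width: 0.277
gripper_force: 5.7
```

```bash
python3 -c "
from g import *
inframe()"
```

```text
t 12.5 ang -15.3 tool ang -17.9 r 0.0504 h 0.0296 Ftan 11.49 j [-49.   0. 107.  23.  60.  46.]
```

Emit:
carry_out --pt "26 -0.27 5.23 0 0 0 0.1047" --pt "26 -0.27 5.23 0 0 0 0.1047" --pt "26 0 0 0 0 0 0"

```text
time: 12.8
eef_pos: [0.5243, -0.3504, 0.1401]
tcp_rot: [-166.8, -21.3, -28.4]
ft_force: [5.0, 8.5, -0.2]
width: 0.282
gripper_force: 4.3
```

```bash
python3 -c "
from g import *
inframe()"
```

```text
t 12.8 ang -27.9 tool ang -29.9 r 0.0508 h 0.0298 Ftan 9.52 j [-50.   1. 106.  23.  60.  57.]
```

Emit:
carry_out --pt "26 -0.27 5.23 0 0 0 0.1047" --pt "26 -0.27 5.23 0 0 0 0.1047" --pt "26 0 0 0 0 0 0"

```text
time: 13.1
eef_pos: [0.5199, -0.3591, 0.1379]
tcp_rot: [-162.6, -18.2, -40.7]
ft_force: [8.5, 8.7, -0.3]
width: 0.283
gripper_force: 5.3
```

```bash
python3 -c "
from g import *
inframe()"
```

```text
t 13.1 ang -39.2 tool ang -41.9 r 0.0508 h 0.0299 Ftan 11.39 j [-51.   2. 106.  24.  60.  67.]
```

Clicks counted so far are step 2 (TCP 20 to 7.5°) and step 3 (just past -15°). Step 4 is due near -45°.

Emit:
carry_out --pt "26 -0.27 5.23 0 0 0 0.1047" --pt "26 -0.27 5.23 0 0 0 0.1047" --pt "26 0 0 0 0 0 0"

```text
time: 13.4
eef_pos: [0.5134, -0.3673, 0.1349]
tcp_rot: [-159.3, -14.3, -52.5]
ft_force: [6.8, 4.1, -1.1]
width: 0.286
gripper_force: 3.9
```

```bash
python3 -c "
from g import *
inframe()"
```

```text
t 13.4 ang -51.5 tool ang -53.9 r 0.0509 h 0.0301 Ftan 6.95 j [-52.   2. 106.  24.  60.  78.]
```

Emit:
carry_out --pt "26 0 -8 0 0 0 0" --pt "26 0 -8 0 0 0 0" --pt "26 0 -6 0 0 0 0" --pt "40 0 0 0 0 0 0" --pt "40 0 0 0 0 0 0" --pt "40 0 0 0 0 0 0"

```text
time: 14.0
eef_pos: [0.5274, -0.3546, 0.1415]
tcp_rot: [-159.5, -14.3, -52.5]
ft_force: [-0.8, 0.6, 0.2]
width: 0.425
gripper_force: 0.1
```

```bash
python3 -c "
from g import *
inframe(); delta(-30,h=.03)"
```

```text
t 14.0 ang -30.4 tool ang -53.8 r 0.0555 h 0.0299 Ftan 0.26 j [-50.   2. 105.  23.  60.  81.]
t 14.0 shift tool mm [-5.2  1.9 -0.1] rotvec [ 3.00e-04  3.00e-04 -4.16e-01] 23.8 pos [ 0.5229 -0.3518  0.1397] j [-49.8   1.5 105.2  23.1  60.   80.8] F [-0.8  0.6  0.2]
```

Step 4 clicked (force fell to 7 N), and I let the lever back. I'll lift off and check the pointer.

Emit:
carry_out --pt "40 0 0 -20 0 0 0" --pt "40 0 0 -40 0 0 0" --pt "40 0 0 -40 0 0 0" --pt "40 0 0 -40 0 0 0" --pt "40 0 0 -40 0 0 0" --pt "40 0 0 0 0 0 0"

```text
time: 14.6
eef_pos: [0.452, -0.3625, 0.3121]
tcp_rot: [-159.5, -14.9, -52.6]
ft_force: [0.3, -0.3, 0.0]
width: 0.431
gripper_force: 0.0
```

Run:
```python
from g import *
inframe(); delta(-15,h=.1)
t,d=snap('top'); s,ds=snap('scene')
c1=cv2.resize(t[190:290,340:440],(400,400),interpolation=2); c2=cv2.resize(s[140:240,115:215],(400,400),interpolation=2)
cv2.imwrite('pics/c5.png',np.hstack([c1,c2])[:,:,::-1])
```

```text
t 14.6 ang -31.0 tool ang -53.7 r 0.0595 h 0.2165 Ftan -0.16 j [-57. -13. 101.  22.  80.  81.]
t 14.6 shift tool mm [-17.1  -8.5 116.4] rotvec [ 0.0046 -0.0092 -0.6757] 38.7 pos [ 0.4972 -0.3415  0.2053] j [-57.3 -12.9 100.6  22.   79.9  81.1] F [ 0.3 -0.3  0. ]
```

View pics/c5.png

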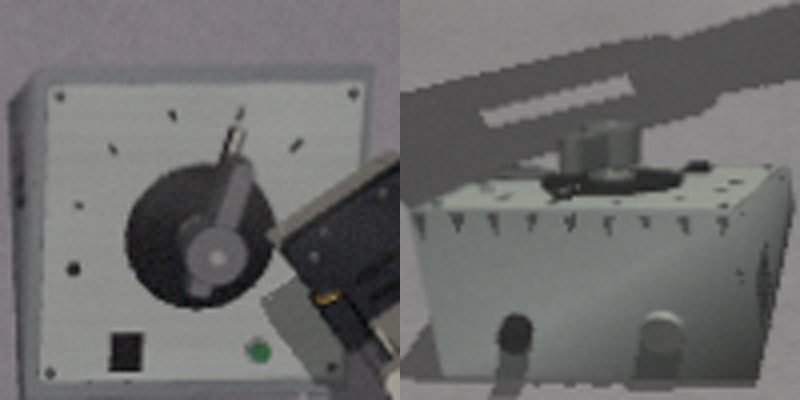

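The pointer rests exactly at the fourth tick, crop (238,125) with the tick at (240,113). One more click is needed, so I'll go back over the lever.

Emit:
carry_out --pt "40 -17.1 -8.5 20 0 0 -0.1351" --pt "40 0 0 24 0 0 -0.1351" --pt "40 0 0 24 0 0 -0.1351" --pt "40 0 0 24 0 0 -0.1351" --pt "40 0 0 24 0 0 -0.1351" --pt "40 0 0 0 0 0 0" --pt "40 0 0 0 0 0 0"

```text
time: 15.4
eef_pos: [0.4959, -0.3365, 0.1965]
tcp_rot: [-172.8, -23.7, -12.9]
ft_force: [-0.5, 0.1, 0.5]
width: 0.43
gripper_force: 0.0
```

```bash
python3 -c "
from g import *
delta(-15); inframe()"
```

```text
t 15.4 shift tool mm [ 5.9  3.8 62.4] rotvec [-0.0027  0.0032 -0.0071] 0.5 pos [ 0.5266 -0.3395  0.1418] j [-51.2  -7.  107.4  22.1  66.7  43.6] F [-0.5  0.1  0.5]
t 15.4 ang -10.2 tool ang -15.4 r 0.0444 h 0.0924 Ftan 0.1 j [-51.  -7. 107.  22.  67.  44.]
```

Descend, narrow the jaw, then push 36° to TCP -51°, where the force should be rising.

Emit:
carry_out --pt "40 5.9 3.8 20 0 0 0" --pt "40 0 0 22 0 0 0" --pt "40 0 0 20 0 0 0" --pt "40 0 0 0 0 0 0" --pt "26 0 0 0 0 0 0" --pt "26 0 0 0 0 0 0" --pt "26 0 0 0 0 0 0"

```text
time: 16.1
eef_pos: [0.5274, -0.3414, 0.1458]
tcp_rot: [-173.1, -24.0, -12.7]
ft_force: [0.5, -0.5, -0.2]
width: 0.285
gripper_force: 0.0
```

Emit:
carry_out --pt "26 -0.27 5.23 0 0 0 0.1047" --pt "26 -0.27 5.23 0 0 0 0.1047" --pt "26 -0.27 5.23 0 0 0 0.1047" --pt "26 -0.27 5.23 0 0 0 0.1047" --pt "26 -0.27 5.23 0 0 0 0.1047" --pt "26 -0.27 5.23 0 0 0 0.1047" --pt "26 -0.27 5.23 0 0 0 0.1047" --pt "26 -0.27 5.23 0 0 0 0.1047" --pt "26 0 0 0 0 0 0"

```text
time: 17.0
eef_pos: [0.5073, -0.3734, 0.1349]
tcp_rot: [-157.3, -10.9, -61.6]
ft_force: [6.4, 6.1, 1.7]
width: 0.283
gripper_force: 4.3
```

```bash
python3 -c "
from g import *
inframe()"
```

```text
t 17.0 ang -60.4 tool ang -63.4 r 0.0523 h 0.0329 Ftan 8.78 j [-53.   2. 106.  24.  60.  87.]
```

Emit:
carry_out --pt "26 -0.19 4.36 0 0 0 0.0873" --pt "26 0 0 0 0 0 0"

```text
time: 17.2
eef_pos: [0.5041, -0.3754, 0.1335]
tcp_rot: [-156.5, -9.0, -66.2]
ft_force: [7.7, 5.3, 1.7]
width: 0.286
gripper_force: 4.7
```

```bash
python3 -c "
from g import *
inframe()"
```

```text
t 17.2 ang -64.8 tool ang -68.3 r 0.0522 h 0.033 Ftan 9.25 j [-53.   2. 106.  24.  60.  91.]
```

Emit:
carry_out --pt "26 -0.12 3.49 0 0 0 0.0698" --pt "26 0 0 0 0 0 0"

```text
time: 17.4
eef_pos: [0.5015, -0.3768, 0.1323]
tcp_rot: [-155.9, -7.4, -69.9]
ft_force: [9.2, 4.1, 1.6]
width: 0.285
gripper_force: 5.0
```

```bash
python3 -c "
from g import *
inframe()"
```

```text
t 17.4 ang -68.3 tool ang -72.3 r 0.0521 h 0.033 Ftan 9.91 j [-54.   2. 106.  24.  60.  95.]
```

Emit:
carry_out --pt "26 -0.12 3.49 0 0 0 0.0698" --pt "26 0 0 0 0 0 0"

```text
time: 17.6
eef_pos: [0.4986, -0.3781, 0.1309]
tcp_rot: [-155.5, -5.8, -73.5]
ft_force: [7.3, 1.6, 0.6]
width: 0.278
gripper_force: 3.0
```

```bash
python3 -c "
from g import *
inframe()"
```

```text
t 17.6 ang -72.1 tool ang -76.3 r 0.0521 h 0.0331 Ftan 7.0 j [-54.   2. 106.  24.  60.  98.]
```

Emit:
carry_out --pt "26 -0.08 2.6 0 0 0 0.0524" --pt "26 0 0 0 0 0 0"

```text
time: 17.8
eef_pos: [0.4958, -0.3794, 0.1297]
tcp_rot: [-155.3, -4.6, -76.3]
ft_force: [5.8, 1.7, 1.2]
width: 0.28
gripper_force: 3.2
```

Emit:
carry_out --pt "26 0 -8 0 0 0 0" --pt "26 0 -8 0 0 0 0" --pt "26 0 -6 0 0 0 0" --pt "40 0 0 0 0 0 0" --pt "40 0 0 0 0 0 0" --pt "40 0 0 0 0 0 0" --pt "40 0 0 -20 0 0 0" --pt "40 0 0 -40 0 0 0" --pt "40 0 0 -40 0 0 0" --pt "40 0 0 -40 0 0 0" --pt "40 0 0 -40 0 0 0" --pt "40 0 0 0 0 0 0"

```text
time: 19.0
eef_pos: [0.438, -0.3816, 0.3069]
tcp_rot: [-155.3, -5.0, -76.3]
ft_force: [1.1, 0.0, 0.1]
width: 0.433
gripper_force: 0.0
```

Run:
```python
from g import *
inframe()
t,d=snap('top'); s,ds=snap('scene')
c1=cv2.resize(t[190:290,340:440],(400,400),interpolation=2); c2=cv2.resize(t[170:270,130:230],(400,400),interpolation=2)
cv2.imwrite('pics/c6.png',np.hstack([c1,c2])[:,:,::-1])
for n,a,D in(('top',t,d),('scene',s,ds)):
    m=cv2.inRange(cv2.cvtColor(a,cv2.COLOR_RGB2HSV),(5,70,40),(22,255,255)); P=cloud(n,D)
    k=(m>0)&(P[...,2]>.055)&(P[...,2]<.085)&(P[...,1]>.2)&(P[...,1]<.36)&(P[...,0]>.48)&(P[...,0]<.63); p=P[k]; R=cv2.minAreaRect((p[:,:2]*1000).astype(np.float32)); print(n,len(p),R)
```

```text
t 19.0 ang -54.3 tool ang -79.0 r 0.06 h 0.2183 Ftan 0.83 j [-60. -12. 100.  23.  80. 104.]
top 196 ((551.3143310546875, 275.96380615234375), (94.37907409667969, 78.24169158935547), 87.41519927978516)
scene 473 ((552.5679321289062, 284.2489318847656), (110.88964080810547, 88.23645782470703), 86.99962615966797)
```

View pics/c6.png

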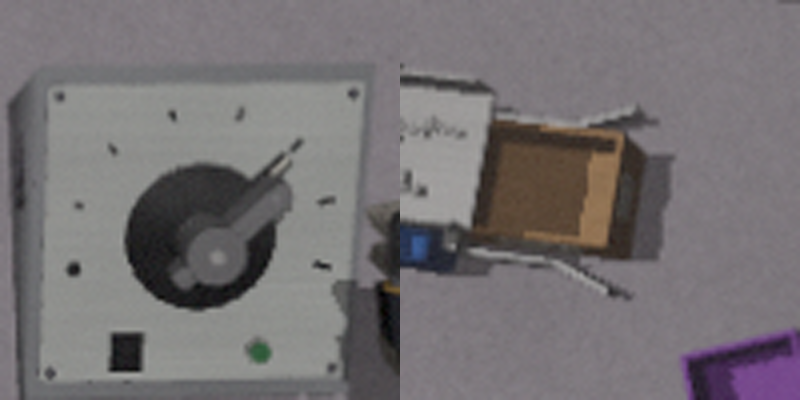

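The pointer rests at the fifth tick, crop (290,155) with the tick at (297,145). The carton sits square between the guides and against the stop, at right crop (550,185), and the robot is clear of everything.

```bash
python3 -c "
from bench import env
print(env.hand_in())"
```

```text
the job is handed in; nothing more can be done
None
```

I handed the job in at about 19 s: in the last pictures the carton stood square against the stop plate and the switch pointer rested at step 5; the hand-in returned no verdict.

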